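# Turn the hot pan stand over with the turner

### The job

The round pan stand lying on the grey mat is still hot. Pick up the steel turner by its handle and use it to turn that stand over, so that it lies flat on the mat with its cork foot up; do not touch the stand with the gripper. Then put the turner down on the worktop clear of the stand, and leave the other stand, which has been turned already, where it is.

Things in the scene. Friction and masses are not known exactly. Their poses are not given: they have to be found in the camera images.
- stand: hot pan stand: steel disc 100 mm across, 7 mm thick, on a smaller glued-on cork foot 60 mm across, 9 mm high (16 mm in all), 0.16 kg. Starts cork down near the mat's +y end: its rim overhangs the foot by 20 mm all round with a 9 mm gap under it. Origin: centre of the cork's underside; z points from cork to steel face (up at the start, down once turned)
- turner: steel turner, 0.18 kg, standing by itself on its flat blade, left of the mat. Origin: middle of the blade's rear edge, underside; x towards the blade's front, z up. Blade x = 0 to 80 mm, 76 wide, 2 thick. Black bar handle x = -140 to -40 mm, 18 wide, 18 high, parallel to the blade, centre line at z = 55 mm; a sloping neck 18 wide joins them
- mat: the grey heat mat, fixed to the worktop: 170 mm along its x, 320 mm along its y, 4 mm thick. Origin: centre of its underside, z up. The hot stand lies 55 to 100 mm from the mat's centre towards its +y end; the rest of the mat is empty
- other_stand: the second stand, of the same make and size, farther back on the worktop and off the mat, already cork up; leave it. Origin and axes as for the hot stand (its z points down)

How it is judged:
By the outcome, as a careful person would: the job done as asked, in the order asked, and still so for the second after the job is handed in, with the robot touching nothing.
It also fails if it takes over 45 s, if anything falls off the work surface, if the arm or the gripper's body presses on something with over 40 N, if the wrist force passes 120 N, or if a joint passes its speed limit or range.

### The arm

A 6-joint arm with a two-finger parallel gripper is mounted at the origin on a cart in front of the work surface, level with it; the furniture and walls round the work are solid. World frame = base frame: x ahead of the robot, y to its left, z up, the work surface at z = 0. Lengths are in m, angles in rad, forces in N, time in s.
With the tool pointing down it reaches from about 0.325 to 0.875 m from the base axis. Payload 4.4 kg.
Tool frame: the origin (TCP) lies on the front face of the gripper's body, between the roots of the fingers; the fingertips stand 73 mm ahead of it and the grasp point (between the pads) lies 54 mm ahead of it; z points along the fingers, y is the line along which they close (so a half turn about z gives the same grasp; the last joint's range is limited). The gripper opens to 85 mm and grips with 20 to 120 N. Pads are 22 mm wide; open, the fingers measure 114 mm over their backs; the gripper's body (76 mm by 85 mm) begins 54 mm behind the grasp point. The pads swing forward as they close: fully open they stand 13 mm farther back than shut.
Start: joints at [1.149, 0.207, 1.542, -0, 1.393, -0.15], TCP at [0.154, 0.554, 0.304] pointing down, gripper open.
Joint ranges: [-2.73, 2.73], [-0.86, 2.22], [0.23, 2.46], [-1.11, 4.25], [0.08, 2.63], [-2.82, 2.82]. Speed limits (rad/s): [2.79, 2.79, 3.14, 3.14, 3.14, 3.14].

### API

Orientations are given as a rotation vector (axis times angle).
In Python, from rig import robot gives the robot as it stands. Calls block until the motion is done:
- robot.goto(position, orientation): joint-space move of the TCP to a pose.
- robot.line_to(position, vel=0.15, orientation=None, threshold=None): straight line of the TCP; orientation=None keeps the orientation; vel is the mean speed in m/s. With threshold (N) it stops when the force on the tool has changed by that much, and returns True; else False.
- robot.move_j(angles): joint-space move.
- robot.ungrasp() and robot.close_gripper(grasp_force=None): open the fingers fully, or close them until they stop; grasp_force is the grip in N (None keeps the last).
- robot.pause(seconds).
- robot.solve_ik(position, orientation): joint angles nearest the present ones, or None.
- robot.get_state(): the state.
- robot.read_camera(name): name is "side" or "top" or "wrist"; returns the picture (384x512x3 uint8, red, green, blue); there is no depth.
- robot.get_calibration(name): a dict with "fx", "fy", "cx", "cy" (pixels), "world_from_camera" (4x4, takes a point from camera to world coordinates); the wrist camera has in their place "tool_from_camera" (4x4, takes a point from camera to tool coordinates, whose origin is the TCP and whose axes are the flange's). Camera axes: x right, y down, z forward; pixel columns grow to the right and rows downward; lengths in m; the calibration is good to about 2 mm. The wrist camera is an equidistant fisheye: a pixel r from the principal point sees the ray r / f radians off the axis. A picture is of the moment at which its call begins: read the wrist's pose just before it. get_calibration takes no time and is no camera call.
A pose or a line that the arm cannot do raises robot.IKError and nothing moves.
- robot.hand_in(): hands the job in; it is judged then, once.
The state is a dict: "clock": time; "joint_positions": joint angles; "joint_vel": joint speeds; "joint_efforts": joint torques, N m; "tcp_pos": TCP position; "orientation": TCP orientation; "wrist_force": force on the tool from outside, world axes, zero at the start; "moment": the same for the moment, N m; "opening": finger opening in m; "gripper_force": force on a finger pad.
Only numpy, scipy, OpenCV 4.12 (cv2) and the standard library are available. Lean on these libraries where they do the work, as an engineer would, in place of code of your own. Each camera call takes 0.05 s, during which the arm holds its last target. There are 200 camera calls.

## Working session

There is one attempt and no reset: what is moved stays moved. The work goes in short steps, each a Python script; the robot and the scene stay as the last script left them, time stands still between calls to the robot, and variables do not carry over. Pictures are saved under pics/ and viewed, at most 10 in all, crops included, and the job is handed in when it is done.

```bash
mkdir -p pics; ls; python3 - <<'E'
from rig import robot
import cv2,numpy as np
ims=[]
for n in ("top","side"):
    im=robot.read_camera(n)[:,:,::-1]; cv2.imwrite(f"pics/{n}0.png",im)
    c=robot.get_calibration(n); print(n,c["fx"],c["fy"],c["cx"],c["cy"]); print(np.round(c["world_from_camera"],3).tolist())
print(robot.get_calibration("wrist"))
s=robot.get_state();print(s["clock"],s["orientation"],s["opening"])
E
```

```text
pics
top 354.51995209880613 354.51995209880613 259.8053342929924 187.34398595485368
[[-0.027, -0.998, 0.052, 0.528], [-0.999, 0.026, -0.023, 0.02], [0.022, -0.052, -0.998, 0.909], [0.0, 0.0, 0.0, 1.0]]
side 444.5876308435774 444.5876308435774 263.40822631423634 192.26031217978067
[[-0.975, -0.188, 0.122, 0.428], [-0.224, 0.809, -0.543, 0.646], [0.004, -0.557, -0.831, 1.011], [0.0, 0.0, 0.0, 1.0]]
{'fx': 297.3186396354542, 'fy': 297.3186396354542, 'cx': 255.1285471164081, 'cy': 195.1009901911574, 'tool_from_camera': array([[ 1.15752872e-03, -9.66079828e-01, -2.58241022e-01,
         6.38832673e-02],
       [ 9.99999106e-01,  9.45332767e-04,  9.45863531e-04,
        -8.65786510e-04],
       [-6.69655978e-04, -2.58241886e-01,  9.66080059e-01,
        -7.04144155e-02],
       [ 0.00000000e+00,  0.00000000e+00,  0.00000000e+00,
         1.00000000e+00]])}
0.1 [-0.42552976 -3.11200804  0.00316336] 0.08552481418891801
```

View pics/top0.png

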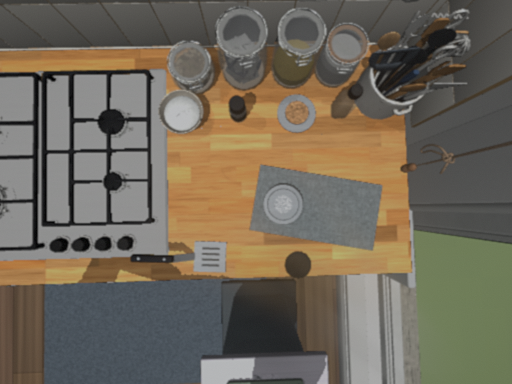

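View pics/side0.png

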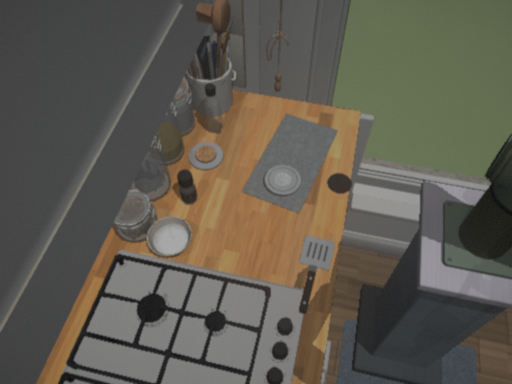

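The top view shows the turner blade at about (210,257), with its handle running left to (132,258). The mat corners are near (260,166), (381,184), (373,248) and (250,231), and the hot stand is at (283,204). The grey ringed disc at (297,113) is farther back. The side view agrees with all of this. Next I'll measure these more precisely.

```bash
cat > h.py <<'E'
from rig import robot
import cv2,numpy as np
from scipy.spatial.transform import Rotation as Ro
def plane(name,uv,z,pose=None):
    c=robot.get_calibration(name); uv=np.atleast_2d(uv).astype(float)
    a=(uv-[c["cx"],c["cy"]])/c["fx"]
    if name=="wrist":
        r=np.linalg.norm(a,axis=1,keepdims=True)+1e-9
        d=np.hstack([a/r*np.sin(r),np.cos(r)])
        T=np.eye(4);T[:3,:3]=Ro.from_rotvec(pose[1]).as_matrix();T[:3,3]=pose[0]
        T=T@c["tool_from_camera"]
    else: d=np.hstack([a,np.ones((len(a),1))]); T=c["world_from_camera"]
    d=d@T[:3,:3].T; o=T[:3,3]
    return o+d*((z-o[2])/d[:,2:])
E
python3 - <<'E'
from h import *
im=cv2.imread("pics/top0.png"); c=im[160:285,120:390]; cv2.imwrite("pics/c1.png",cv2.resize(c,None,fx=2.9,fy=2.9,interpolation=cv2.INTER_CUBIC))
print("mat",plane("top",[(260,166),(381,184),(373,248),(250,231)],.004).round(3).tolist())
print("stand",plane("top",(283,204),.020).round(3), plane("side",(282.5,180),.020).round(3))
print("blade",plane("top",[(195,257),(226,257)],.002).round(3).tolist())
print("handle",plane("top",[(132,258),(173,258)],.064).round(3).tolist())
E
```

```text
mat [[0.63, -0.003, 0.004], [0.576, -0.314, 0.004], [0.413, -0.286, 0.004], [0.465, 0.027, 0.004]]
stand [[ 0.531 -0.058  0.02 ]] [[ 0.531 -0.053  0.02 ]]
blade [[0.403, 0.167, 0.002], [0.401, 0.089, 0.002]]
handle [[0.414, 0.304, 0.064], [0.411, 0.208, 0.064]]
```

View pics/c1.png

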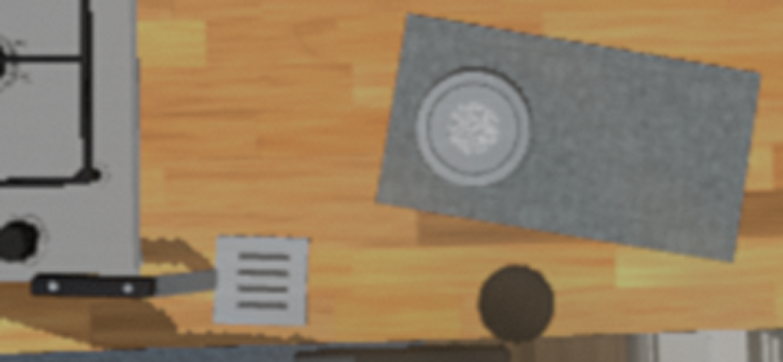

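```bash
cat >> h.py <<'E'
def ori(u,pitch=0):
    """tool down, tool x opposite to turner direction u (xy); pitch>0 raises the blade tip"""
    x=-np.array([u[0],u[1],0])/np.hypot(*u[:2]); z=np.array([0,0,-1.]); y=np.cross(z,x)
    R=Ro.from_matrix(np.c_[x,y,z])
    side=np.cross([0,0,1.],-x)        # rotating by -pitch about it lifts the tip
    return (Ro.from_rotvec(-pitch*side)*R).as_rotvec()
def snap(fn):
    s=robot.get_state(); im=robot.read_camera("wrist"); cv2.imwrite(fn,im[:,:,::-1])
    return s["tcp_pos"],s["orientation"]
E
python3 - <<'E'
from h import *
u=np.array([-.03,-1.]); o=ori(u)
p=np.array([.408,.229])
robot.goto([*p,.21],o)
print(robot.line_to([*p,.109],vel=.12,threshold=12))
robot.close_gripper(100)
s=robot.get_state(); print(s["opening"],s["gripper_force"],s["tcp_pos"],s["clock"])
robot.line_to([*p,.20],vel=.15)
u=np.array([-.17,-.985]); q=np.array([.531,-.055])-u*(.142+.115)
robot.goto([*q,.20],ori(u))
po=snap("pics/w1.png"); print(robot.get_state()["opening"],po,robot.get_state()["clock"])
E
```

```text
False
0.016740642756764155 97.41202712059021 [0.40808973 0.22902787 0.10926774] 3.2833
0.01660364205251044 (array([0.57348535, 0.19786852, 0.19796042]), array([-2.40141181, -2.02139378,  0.00583128])) 4.8083
```

View pics/w1.png

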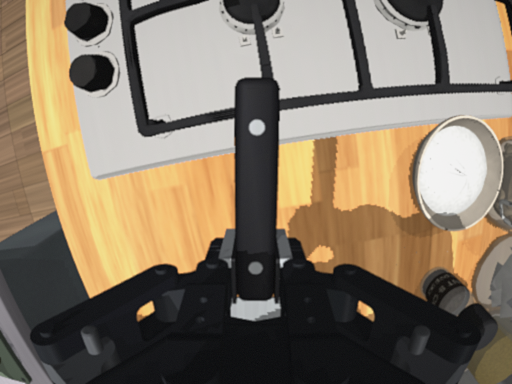

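The wrist picture shows the handle held straight between the pads, with its rear end at about (257,80). The blade is hidden. I'll lower the turner behind the stand and check with the fixed cameras.

```bash
python3 - <<'E'
from h import *
s=robot.get_state(); po=(s["tcp_pos"],s["orientation"])
u=np.array([-.17,-.985])/np.hypot(.17,.985)
e=plane("wrist",(257,80),s["tcp_pos"][2]-.045,po)[0]; print("end behind grasp",(po[0]-e)[:2]@u, "lat",np.cross(u,(e-po[0])[:2]))
q=s["tcp_pos"].copy(); q[2]=.109+.012
robot.line_to(q,vel=.12)
A=robot.read_camera("top")[:,:,::-1];B=robot.read_camera("side")[:,:,::-1]
a=cv2.resize(A[140:280,150:350],(800,560),interpolation=cv2.INTER_CUBIC)
b=cv2.resize(B[130:270,220:400],(720,560),interpolation=cv2.INTER_CUBIC)
cv2.imwrite("pics/t2.png",a);cv2.imwrite("pics/s2.png",b);print(robot.get_state()["tcp_pos"],robot.get_state()["wrist_force"])
E
```

```text
end behind grasp 0.07881599558792807 lat 0.0016848893441206436
[0.57393808 0.19849135 0.1224284 ] [ 1.03814007  0.09000001 -1.26891361]<stdin>:4: DeprecationWarning: Arrays of 2-dimensional vectors are deprecated. Use arrays of 3-dimensional vectors instead. (deprecated in NumPy 2.0)
```

View pics/t2.png

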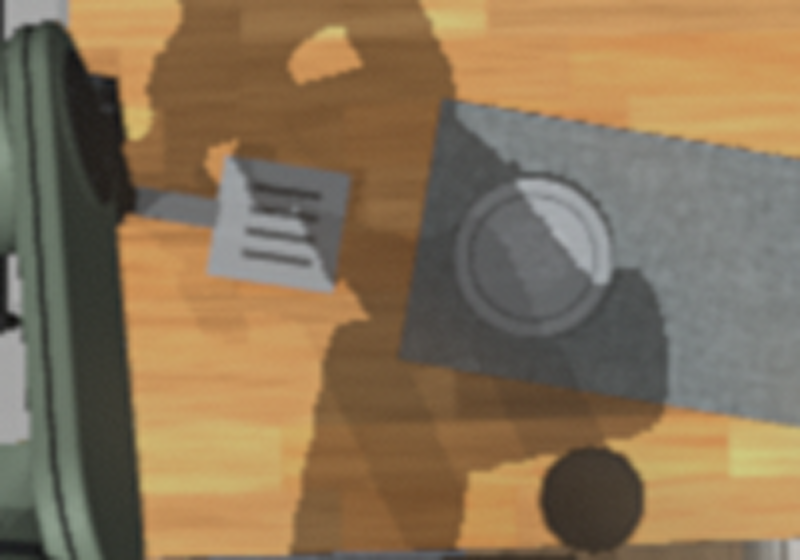

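View pics/s2.png

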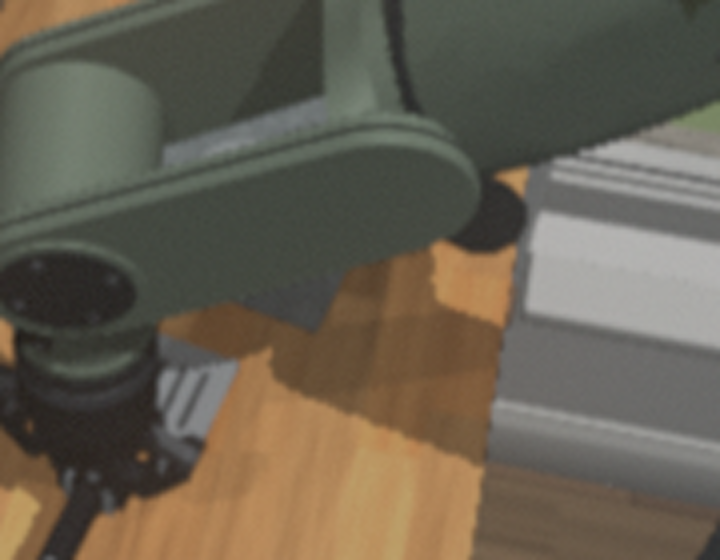

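The top view is clear. The blade's front corners are at crop (350,175) and (333,292), and the rear corners at (230,155) and (208,273). The stand centre is at (535,254) with a radius of about 79. The arm blocks the side view.

```bash
python3 - <<'E'
from h import *
f=lambda P:np.array(P,float)/4+[150,140]
s=robot.get_state();print(s["tcp_pos"],s["clock"])
b=plane("top",f([(350,175),(333,292),(208,273),(230,155)]),.0145)[:,:2]
st=plane("top",f([(535,254)]),.020)[0,:2]; rim=plane("top",f([(456,254),(614,254)]),.02); print("dia",np.linalg.norm(rim[0]-rim[1]))
print(b.round(4).tolist(),[np.linalg.norm(b[i]-b[i-1]).round(4) for i in range(4)])
fr=(b[0]+b[1])/2; d=fr-(b[2]+b[3])/2; d/=np.linalg.norm(d); print("stand",st,"front",fr,"dir",d)
cr=lambda a,c:a[0]*c[1]-a[1]*c[0]
u=np.array([-.17,-.985])/np.hypot(.17,.985)
v=st-fr; print("along",v@u,"lat",cr(u,v)); print("tip ahead of tcp",(fr-s["tcp_pos"][:2])@u,cr(u,fr-s["tcp_pos"][:2]))
E
```

```text
[0.57393808 0.19849135 0.1224284 ] 5.7167
dia 0.09925909990738024
[[0.5849, 0.055], [0.5115, 0.0674], [0.5256, 0.1454], [0.5994, 0.1302]] [np.float64(0.0766), np.float64(0.0744), np.float64(0.0793), np.float64(0.0754)]
stand [ 0.53196624 -0.05991924] front [0.54822186 0.06118109] dir [-0.18332599 -0.98305218]
along 0.12210070587539752 lat 0.004577277539638529
tip ahead of tcp 0.13968349212975723 -0.0019886086566372786
```

```bash
cat > flip.py <<'E'
from h import *
u=np.array([-.17,-.985])/np.hypot(.17,.985); left=np.array([-u[1],u[0]])
T0=np.array([.57394,.19849])+left*.0046; O=ori(u)
def at(s,h,off=0,vel=.1):   # blade front top edge: s past stand's first centre, h above mat
    robot.line_to([*(T0+u*(s+.1221)),h+.1113+off],vel=vel,orientation=O)
def P(t,r0=.082):
    t=np.radians(t); c,s=np.cos(t),np.sin(t)
    if t<np.radians(24.2): x,y=-.062,.009; return .030+x*c+y*s, -x*s+y*c
    r=r0+.004*t/1.57; return .0519-r*c, r*s
E
python3 - <<'E'
from flip import *
at(-.1221,.0055); robot.pause(.3)
s=robot.get_state(); off=np.clip(.0055+.1113-s["tcp_pos"][2],-.003,.003); print("off",off,s["tcp_pos"],T0)
at(-.1221,.0055,off); robot.pause(.2); print(robot.get_state()["tcp_pos"]); f0=robot.get_state()["wrist_force"]
at(-.032,.0055,off,.08)
s=robot.get_state(); print(s["tcp_pos"],s["wrist_force"]-f0)
for t in (0,8,16,24,30,36):
    at(*P(t),off); print(t,(robot.get_state()["wrist_force"]-f0).round(2))
A=robot.read_camera("top")[:,:,::-1]; cv2.imwrite("pics/t3.png",cv2.resize(A[140:280,150:350],(800,560),interpolation=cv2.INTER_CUBIC))
print(robot.get_state()["clock"])
E
```

```text
off -1.003600536970961e-05 [0.57842342 0.19773524 0.11681004] [0.57847298 0.19770766]
[0.57847881 0.19771781 0.11680755]
[0.56326447 0.10934419 0.11684622] [-1.45441869 -0.01964921 -1.04198395]
0 [-0.77 -0.1  -0.44]
8 [ 0.43  0.92 -0.56]
16 [ 0.16  0.22 -1.59]
24 [ 0.08 -0.63 -1.35]
30 [-0.4  -0.4  -0.99]
36 [ 0.53  0.37 -0.45]
9.5417
```

View pics/t3.png

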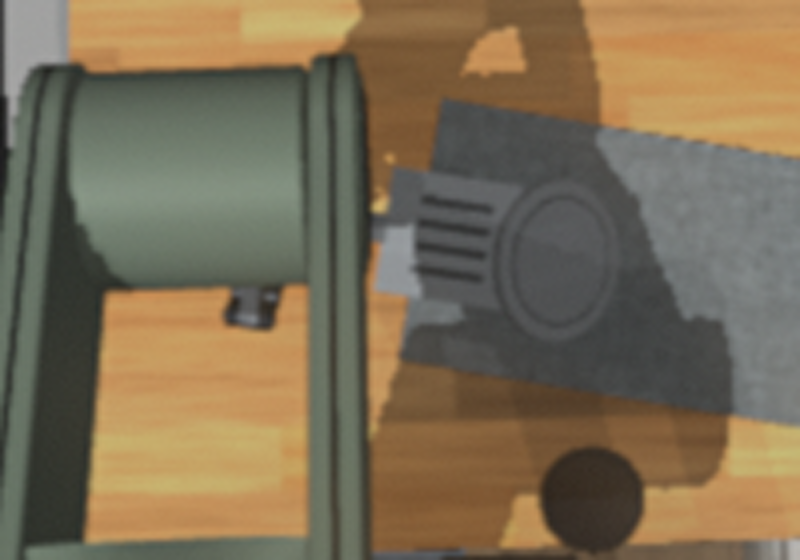

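The top view shows the stand as an ellipse about 128 px wide and 160 px long, which is a tilt of about 37°. It is square on the blade and has hardly slid (its far edge is near x=621). I'll continue over the top.

```bash
python3 - <<'E'
from flip import *
for t in (46,56,66,74,81,87): at(*P(t),vel=.12)
s,h=P(87)
at(s+.035,h+.003,vel=.12); robot.pause(.5)
A=robot.read_camera("top")[:,:,::-1]; cv2.imwrite("pics/t4.png",cv2.resize(A[120:290,150:400],(800,544),interpolation=cv2.INTER_CUBIC))
print(robot.get_state()["clock"],robot.get_state()["opening"])
E
```

```text
12.1083 0.01648688676816459
```

View pics/t4.png

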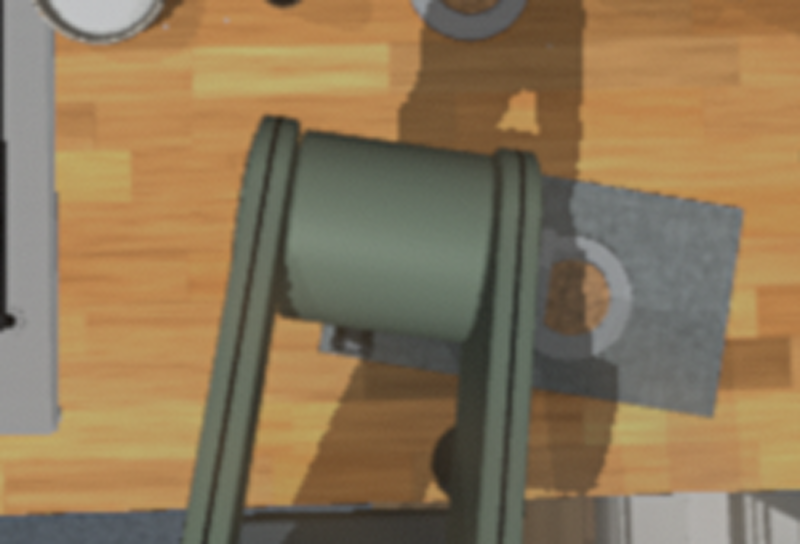

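The stand now lies cork up on the mat, centred near crop (572,297). Now I'll put the turner back where it stood.

```bash
python3 - <<'E'
from flip import *
s,h=P(87)
at(-.08,h+.01,vel=.2)
p=[.408,.229]; o=ori(np.array([-.03,-1.]))
robot.line_to([*p,.2],vel=.2,orientation=o)
robot.line_to([*p,.112],vel=.12)
print(robot.line_to([*p,.1085],vel=.02,threshold=4), robot.get_state()["tcp_pos"]); robot.ungrasp(); robot.pause(.2)
robot.line_to([*p,.25],vel=.2)
robot.goto([.25,.45,.3],ori(np.array([-.03,-1.])))
A=robot.read_camera("top")[:,:,::-1]; cv2.imwrite("pics/t5.png",cv2.resize(A[90:290,110:400],(800,552),interpolation=cv2.INTER_CUBIC))
s=robot.get_state();print(s["clock"],s["tcp_pos"],s["wrist_force"])
E
```

```text
False [0.40913306 0.22937786 0.1095183 ]
18.175 [0.2507018  0.4490103  0.29902492] [ 0.28766183  0.25935385 -0.10835416]
```

View pics/t5.png

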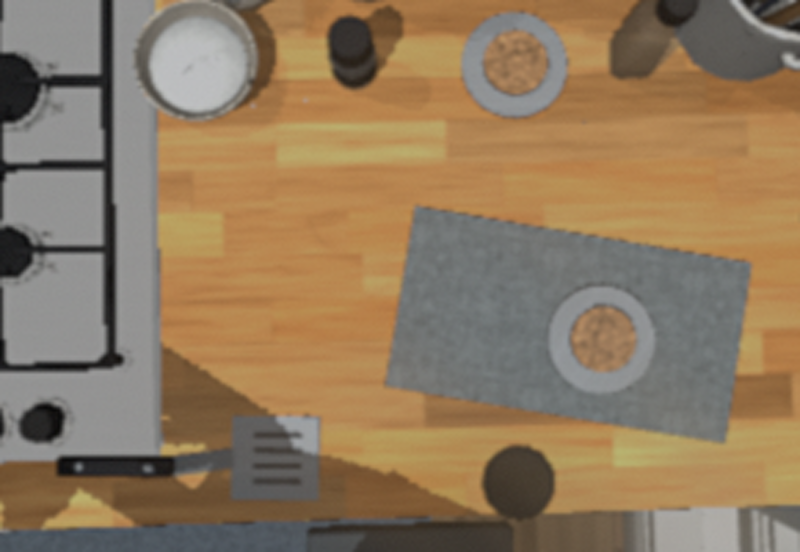

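The stand lies flat and cork up, fully on the mat at about (602,339). The turner stands on its blade at about (275,457), clear of the stand, and the other stand is still in place at (515,63).

```bash
python3 -c "
from rig import robot
print(robot.hand_in())"
```

```text
the job is handed in; nothing more can be done
None
```

I turned the hot stand over with the turner: it lies flat on the mat with its cork foot up. The turner is back on the worktop clear of it, the other stand is where it was, and I handed the job in at about 18 s.

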